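Tip the test blocks from the tray into the bin

ROBOT

A 7-joint arm with a two-finger parallel gripper is mounted at the origin on a cart in front of the work surface, level with it; the furniture and walls round the work are solid. World frame = base frame: x ahead of the robot, y to its left, z up, the work surface at z = 0. Lengths are in mm, angles in rad, forces in N, time in s.
With the tool pointing down it reaches from about 400 to 925 mm from the base axis. Payload 4.1 kg.
Tool frame: the origin (TCP) lies between the finger pads; the fingertips stand 11 mm ahead of it and the grasp point (between the pads) lies 8 mm behind it; z points along the fingers, y is the line along which they close (so a half turn about z gives the same grasp; the last joint's range is limited). The gripper opens to 85 mm and grips with 20 to 120 N. Pads are 22 mm wide; open, the fingers measure 114 mm over their backs; the gripper's body (76 mm by 85 mm) begins 54 mm behind the grasp point. The pads swing forward as they close: fully open they stand 13 mm farther back than shut.
Start: joints at [1.101, 0.398, 0.045, 1.537, -0.019, 1.207, -0.051], TCP at [235.573, -605.844, 242.347] pointing down, gripper open.
Joint ranges: [-2.82, 2.82], [-0.49, 2.23], [-1.37, 1.46], [0, 2.46], [-1.36, 4.5], [0.23, 2], [-2.94, 2.94]. Speed limits (rad/s): [2.57, 2.57, 3.14, 3.14, 3.14, 3.14, 3.14].

INTERFACE

Orientations are given as a rotation vector (axis times angle).
In Python, from station import read_state, camera, calibration, close_job gives the robot as it stands.
- The arm moves only by the tool jog_arm, never from a script. Its argument "steps" is one flat list of numbers, 5 for each row, row after row: the opening, from 0 (shut) to 1 (fully open), then the shift along the tool's x, y, z scaled (see below), then the turn about the tool's z scaled (see below). A call has 1 to 5 rows; each row is the pose to reach, as a shift and turn from the pose commanded when the call began, along the tool's axes at that moment; what a row does not reach only later rows make up. The controller multiplies each number of a shift by 20 cm and each number of a turn by 45 degrees. A row lasts 1/8 s, in which the tool goes at most 62.5 mm and 10.7 degrees, less where a joint would pass 70% of its speed; a pose out of reach is approached as far as the arm can. A call with a number of a shift or a turn outside -1 to 1 is refused whole. A call with a gripper value outside its range is refused whole. The fingers move at their own pace and stop on an object; the grip force is fixed at half the most. Time passes only in rows, so rows that repeat a pose let the fingers close. It gives the time, the measured TCP pose, the force, the opening and the grip force at its end, in the units of the state.
- read_state(): the state, without advancing time (a new reading comes with each control period).
- camera(name): name is "scene" or "top"; returns (picture, depth): 384x512x3 uint8, blue, green, red; 384x512 float32, mm along the optical axis (not along the pixel's ray), 0 where there is no reading.
- calibration(name): a dict with "K" (3x3 intrinsics, pixels), "world_to_cam" (4x4, takes a point from world to camera coordinates). Camera axes: x right, y up, looking along -z (the intrinsics and any distortion apply to the point x, -y, -z); pixel columns grow to the right and rows downward; lengths in mm; the calibration is good to about 2 mm. A picture is of the moment at which its call begins. calibration takes no time and is no camera call.
- close_job(): hands the job in; it is judged then, once.
The state is a dict: "time": time; "joints": joint angles; "joint_velocities": joint speeds; "joint_torque": joint torques, N m; "position": TCP position; "tool_rot": TCP orientation; "ft_force": force on the tool from outside, world axes, zero at the start; "ft_torque": the same for the moment, N m; "opening": opening from 0.0 (shut) to 1.0 (fully open); "gripper_force": force on a finger pad.
Only numpy, scipy, OpenCV 4.12 (cv2) and the standard library are available. Lean on these libraries where they do the work, as an engineer would, in place of code of your own. Each camera call takes 0.05 s, during which the arm holds its last target. There are 200 camera calls.

TASK

Push the grey bin along the worktop, gently, until it stands square against both rubber stops of the tipping stand, in line with the tray. Then pull the sprung lever smoothly all the way to its end stop without straining it, so that the three wooden blocks slide off into the bin, and ease the lever slowly back until the tray rests level again. Do not touch the blocks, do not let the lever snap back, and leave everything else where it is.

Things in the scene. Friction and masses are not known exactly. Their poses are not given: they have to be found in the camera images.
- stand: grey steel tipping stand, fixed to the worktop, base 215 x 165 x 10 mm. Origin on the worktop under the tray's lip side; z up, x along the tray's shaft (the lever is at the -x end), y from the bin side (-y) to the tray's rear (+y). The shaft's axis is at y = 10, z = 125 mm. Tray at rest: x = +-90, y = -35 (open lip) to 160 mm, floor top z = 133, rim z = 163 mm.
- stops (a point): point midway between the faces of the stand's two round rubber stops, 45 mm above the worktop. The stops are 22 mm across, 80 mm either side of this point along x, and face the stand's -y; axes as the stand's.
- tray (a joint): tilt of the aluminium tray (rad): 0 level at rest, grows as the lever is pulled and the rear rises, 0.80 at the springy end stop, where the pull rises steeply (strained above 0.82, some 40 N more). Tray and lever are one piece. Spring and weight drive it back to 0: holding the handle takes about 5 to 10 N; let go, it slams. The blocks start to slide between about 0.40 and 0.65 rad.
- handle (a point): middle of the lever's black handle, a round bar 16 mm thick, 78 mm long, parallel to the shaft, running from the lever arm to the stand's -x and ending in a 24 mm ball. 165 mm from the shaft's axis; at rest the lever leans 0.35 rad from upright to the stand's +y; pulling it over the top to -y by 0.80 rad tips the tray. Moves with the lever, x along the bar.
- bin: loose open grey plastic bin, 230 (x) x 170 (y) x 90 mm high outside, walls and floor 4 mm, 0.8 kg, friction on the worktop about 0.6. Origin at the centre of its underside, z up. It starts on the stand's -y side, its +y wall facing the stops, a little skewed and 45 to 80 mm short of them.
- bin_face (a point): centre of the outer face of the bin's +y wall (the one that meets the stops), 45 mm above the worktop
- bin_push (a point): centre of the outer face of the bin's -y wall (away from the stand), 45 mm above the worktop
- block_a: plain wooden test block 45 (x) x 90 (y) x 28 mm, lying in the tray; origin at the centre of its underside, y along its length
- block_b: plain wooden test block 45 (x) x 90 (y) x 28 mm, lying in the tray; origin at the centre of its underside, y along its length
- block_c: plain wooden test block 45 (x) x 90 (y) x 28 mm, lying in the tray; origin at the centre of its underside, y along its length
- timer: bystander: small white timer 58x66x18 (mm), on the worktop; origin at the centre of its underside
- red_pen: bystander: slim red pen 145 long (mm), on the worktop; origin at the centre of its underside
- tweezers: bystander: metal forceps 130 long (mm), on the worktop; origin at the centre of its underside
- tape_black: bystander: small black tape roll 59 across, 19 high (mm), on the worktop; origin at the centre of its underside
- tape_cream: bystander: cream tape roll 100 across, 25 high (mm), on the worktop; origin at the centre of its underside
- white_bottle: bystander: white bottle with red cap, 49 across, 105 high (mm), on the worktop; origin at the centre of its underside
- brown_bottle: bystander: brown bottle with black cap, 52 across, 125 high (mm), on the worktop; origin at the centre of its underside
Things that resemble listed ones, but are neither listed nor needed, are in the scene too. Leave any green look-alike of the block_b alone.

How it is judged (in metres and radians):
On the way, in this order (a step that is already met when the one before it is completed fails the run):
1. the bin stands square against both stops with the tray still level (y of bin_face in the frame of stand between -0.021 and -0.009 m and x of bin in the frame of stand between -0.035 and 0.035 m and angle between the y axis of bin and the y axis of stand, either way round below 0.05 rad and value of joint tray below 0.06 rad), for 0.2 s.
2. the lever is pulled to its end stop with the bin in place (y of bin_face in the frame of stand between -0.045 and -0.009 m and x of bin in the frame of stand between -0.045 and 0.045 m and angle between the y axis of bin and the y axis of stand, either way round below 0.15 rad and value of joint tray above 0.78 rad), for 0.2 s.
3. the tray is back level and all three blocks lie in the bin (x of block_a in the frame of bin between -0.113 and 0.113 m and y of block_a in the frame of bin between -0.083 and 0.083 m and z of each of block_a, block_b, block_c in the frame of bin below 0.08 m and x of block_b in the frame of bin between -0.113 and 0.113 m and y of block_b in the frame of bin between -0.083 and 0.083 m and x of block_c in the frame of bin between -0.113 and 0.113 m and y of block_c in the frame of bin between -0.083 and 0.083 m and value of joint tray below 0.04 rad), for 0.2 s.
At the end, for the whole second after the job is handed in: All three blocks rest inside the upright bin; the bin is within 30 mm of the stops, square within 0.15 rad, within 45 mm of the middle line; the tray is level within 0.04 rad. First the bin was within 6 mm, 0.05 rad and 35 mm; then the lever reached 0.78 rad (all of step 3 and y of bin_face in the frame of stand between -0.045 and -0.009 m and x of bin in the frame of stand between -0.045 and 0.045 m and angle between the y axis of bin and the y axis of stand, either way round below 0.15 rad and angle between bin's own z axis and vertical below 0.05 rad and linear speed of bin below 0.02 m/s and linear speed of each of block_a, block_b, block_c below 0.03 m/s); the robot touches nothing.
It fails at once if the lever snaps back (tray falls faster than 1.0 rad/s) or is jerked (rises faster than 1.5 rad/s) (velocity of joint tray below -1 rad/s or velocity of joint tray above 1.5 rad/s).
It fails at once if the lever is strained beyond its end stop (above 0.82 rad) (value of joint tray above 0.82 rad).
It fails at once if the bin is rammed against the stand (over 45 N) (contact force between bin and stand above 45 N).
It fails at once if the robot touches a block (contact force between any of the fingers, the arm and block_a above 1 N or contact force between any of the fingers, the arm and block_b above 1 N or contact force between any of the fingers, the arm and block_c above 1 N).
It fails at once if a bystander is moved by more than 30 mm (distance of any of timer, red_pen, tweezers, tape_black, tape_cream, white_bottle, brown_bottle from where it was at the start of the episode above 0.03 m).
It also fails if it takes over 67 s, if anything falls off the work surface, if the arm or the gripper's body presses on something with over 40 N, if the wrist force passes 120 N, or if a joint passes its speed limit or range.

## Working session

There is one attempt and no reset: what is moved stays moved. The work goes in short steps, Python scripts to look and compute and a tool call to move; the robot and the scene stay as the last step left them, time stands still between calls to the robot, and variables do not carry over. Pictures are saved under pics/ and viewed, at most 10 in all, crops included, and the job is handed in when it is done.

Besides the shell and the picture viewer there is one more tool, called after "Request:" as name(argument=value, ...) on one line, values as JSON. jog_arm: Moves the arm, as the interface text tells. Its arguments: {"type":"object","properties":{"steps":{"type":"array","items":{"type":"number","minimum":-1,"maximum":1}}},"required":["steps"]}

```bash
ls; mkdir -p pics; cat > h.py <<'E'
import numpy as np, cv2
from station import read_state, camera, calibration, close_job
def cloud(name):
    img,d=camera(name); c=calibration(name); K=np.array(c["K"]); T=np.linalg.inv(np.array(c["world_to_cam"]))
    v,u=np.mgrid[:d.shape[0],:d.shape[1]]
    P=np.stack([(u-K[0,2])/K[0,0]*d,-(v-K[1,2])/K[1,1]*d,-d,np.ones_like(d)],-1)@T.T
    P=P[...,:3]; P[d==0]=np.nan
    return img,d,P
E
python3 - <<'E'
from h import *
print({k:np.round(v,3) for k,v in read_state().items()})
for n in("scene","top"):
    img,d,P=cloud(n); cv2.imwrite(f"pics/{n}0.png",img); np.save(n+"P.npy",P); np.save(n+"I.npy",img); print(calibration(n))
E
```

```text
pics
{'time': np.float64(0.0), 'joints': array([ 1.101,  0.399,  0.045,  1.538, -0.019,  1.207, -0.051]), 'joint_velocities': array([ 0.002,  0.002, -0.001,  0.001,  0.001,  0.001, -0.001]), 'joint_torque': array([ 0.0000e+00, -4.7512e+01,  1.3650e+00, -2.5422e+01,  1.2000e-02,
        1.0000e-02,  0.0000e+00]), 'position': array([ 235.314, -605.245,  241.275]), 'tool_rot': array([-3.086e+00, -5.790e-01,  1.000e-03]), 'ft_force': array([-0.52 , -0.336,  0.344]), 'ft_torque': array([ 0.061, -0.001, -0.004]), 'gripper_force': np.float64(0.0), 'opening': np.float64(0.999)}
{'K': array([[353.75857332,   0.        , 257.05358857],
       [  0.        , 353.75857332, 190.63377399],
       [  0.        ,   0.        ,   1.        ]]), 'world_to_cam': array([[-7.69794909e-01, -6.38195163e-01, -1.10784738e-02,
         4.67449173e+02],
       [ 3.94673830e-01, -4.89555355e-01,  7.77539788e-01,
        -2.76985900e+02],
       [-5.01645658e-01,  5.94173787e-01,  6.28736149e-01,
        -1.02573579e+03],
       [ 0.00000000e+00,  0.00000000e+00,  0.00000000e+00,
         1.00000000e+00]])}
{'K': array([[470.92809885,   0.        , 247.00916539],
       [  0.        , 470.92809885, 185.10223857],
       [  0.        ,   0.        ,   1.        ]]), 'world_to_cam': array([[ 4.79061377e-02, -9.98842461e-01, -4.32908914e-03,
         1.08984063e+02],
       [ 9.78462678e-01,  4.60565798e-02,  2.01220225e-01,
        -5.57907580e+02],
       [-2.00787921e-01, -1.38755359e-02,  9.79536462e-01,
        -1.55196488e+03],
       [ 0.00000000e+00,  0.00000000e+00,  0.00000000e+00,
         1.00000000e+00]])}
```

View pics/scene0.png

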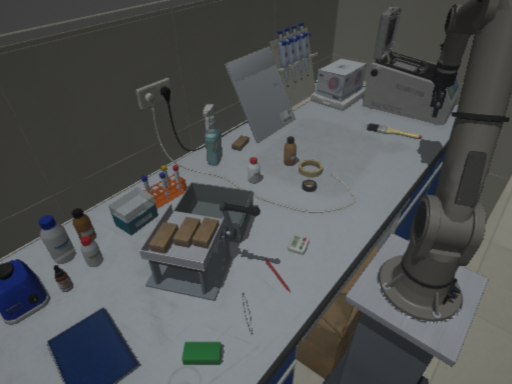

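View pics/top0.png

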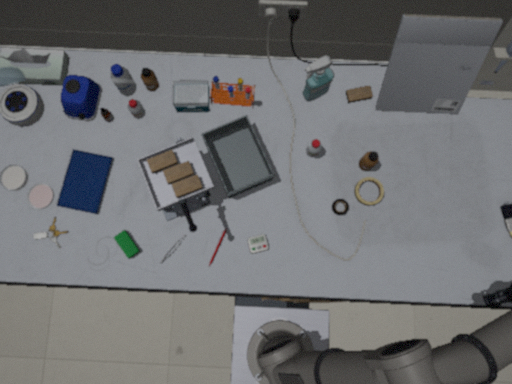

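The scene view shows the stand with its three blocks at about (185,250), the lever pointing towards the robot at (245,210), and the bin behind it at (210,210). In the top view the tray is at (178,175), the bin at (240,157) and the handle runs (183,200) to (192,230). So stand +x is roughly world +x, and the bin has to go towards world +y.

```bash
python3 - <<'E'
import numpy as np, cv2
P=np.load("topP.npy"); I=np.load("topI.npy")
def reg(r0,r1,c0,c1,z0,z1):
    Q=P[r0:r1,c0:c1].reshape(-1,3); return Q[(Q[:,2]>z0)&(Q[:,2]<z1)]
print("table z",np.nanmedian(P[240:260,280:320,2]))
for n,a in dict(binrim=(105,205,198,285,80,97),tray=(130,215,135,218,156,170),handle=(195,240,170,210,200,320),base=(130,225,130,230,4,18)).items():
    Q=reg(*a); 
    print(n,len(Q),np.round(np.median(Q,0)),cv2.minAreaRect(Q[:,:2].astype(np.float32)), Q.min(0).round(),Q.max(0).round())
Q=reg(195,240,170,210,200,320); m=Q.mean(0);u,s,v=np.linalg.svd(Q-m);print(m,v[0],np.percentile((Q-m)@v[0],[0,5,50,95,100]))
cv2.imwrite("pics/top_crop.png",cv2.resize(I[100:270,125:295],None,fx=3.5,fy=3.5,interpolation=cv2.INTER_CUBIC))
# height map
h=np.nan_to_num(P[150:240,130:215,2])
print(np.round(h[40:85:2,0:85:3]).astype(int))
E
```

```text
table z -0.48069038213157
binrim 403 [645. 167.  87.] ((632.00048828125, 211.95372009277344), (238.71319580078125, 259.03265380859375), 26.28514289855957) [487.  45.  80.] [792. 298.  97.]
tray 1327 [560. 366. 161.] ((544.3360595703125, 359.7532958984375), (217.50987243652344, 194.33172607421875), 25.261709213256836) [437. 242. 156.] [682. 490. 170.]
handle 267 [420. 298. 285.] ((412.79388427734375, 298.9195861816406), (106.1521224975586, 48.264923095703125), 7.381307601928711) [362. 269. 201.] [468. 327. 294.]
base 1088 [581. 320.   6.] ((584.26220703125, 380.338623046875), (342.48516845703125, 360.05487060546875), 2.847783327102661) [408. 193.   4.] [759. 568.  18.]
[417.82262219 297.56335844 275.9913731 ] [-0.86255754 -0.20565599  0.46227708] [-74.55946768 -61.03341605   0.99259548  51.96880225  56.98679798]
[[ -4   0   0   4  -3  -1  -1 140 128 129 131 134 130 130 133 163 162 161
  157 160 160 156 151 140 163 162 140   6  -4]
 [  2   4  -6   2  -3  -3  14 158 128 129 134 138 135 128 136 160 159 162
  158 162 154 140 136 161 144 127  56   1   0]
 [  2  -2   0  -1   4   0   4 166 1
[... 1806 characters left out ...]
  0   2  -8  -2   3   0   0  -3   0  -1  -1   0
    0  -3 281 283   1   4  -1   6   4 -13   4]
 [  3   0  -2   3   4  -1   2   5   6  -2  -1  -1  -7   2   1  -1  -9   4
    3   9 288 291 288  -4   5   0  -4   0   2]
 [  0  -1   6   4  -6   2  -6  -3   1  -3   4  -5  -4   0  -4   3  -6  -6
    3   1 286 293 289   3  -8   0  -6   0  -5]
 [  1   0   2   2   0  -1  -1   7   6  -2  -6   1   1  -6  -5  -4   1   3
    1   2 284 286 278  -3   4  -2  -3   4   1]
 [ -4  -3  -3   0   2  -4  -3  -6   2   3   0  -1   1   2   4   3   0   5
   -9   0   3 279  -7  -9  -3  -2   1   4  -3]
 [ -5  -5  -5  -7  -1  -4  -4  -5   3   4   1  -1   0  -2  -4  -1  -9   1
    3 -11  -3   4   4  -4   7   0  -7  -7  -1]]
```

View pics/top_crop.png

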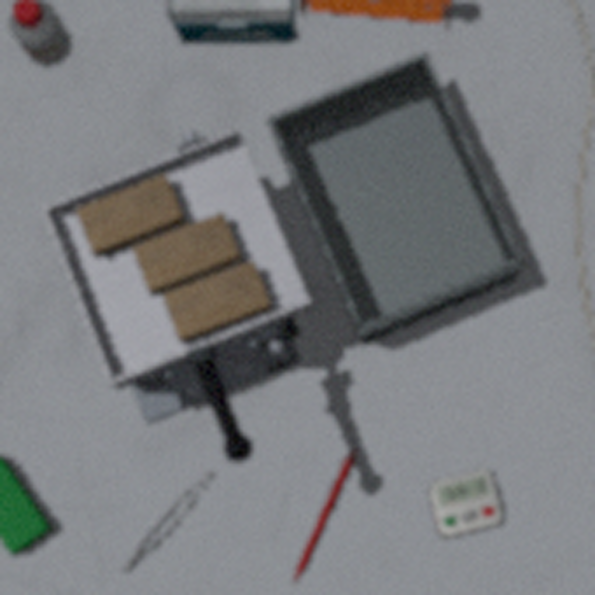

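The crop shows the three blocks clear of each other in the tray, the black handle from (205,360) to its ball at (237,447), and the bin skewed by a few degrees. The grey "wrench" at (350,430) is only the lever's shadow. I'll fit the stand and bin poses by matching silhouettes.

```bash
cat >> h.py <<'E'
from scipy.optimize import minimize
from scipy import ndimage
def proj(name,X):
    c=calibration(name); W=np.array(c["world_to_cam"]); K=np.array(c["K"]); q=X@W[:3,:3].T+W[:3,3]
    return np.c_[K[0,0]*q[:,0]/-q[:,2]+K[0,2], K[1,1]*-q[:,1]/-q[:,2]+K[1,2]]
def pose(p,X):
    c,s=np.cos(p[2]),np.sin(p[2]); X=np.asarray(X,float)
    return np.c_[p[0]+c*X[:,0]-s*X[:,1],p[1]+s*X[:,0]+c*X[:,1],X[:,2]]
def fitbox(name,mask,box,p0):
    x0,x1,y0,y1,z0,z1=box; C=[(x,y,z) for x in(x0,x1) for y in(y0,y1) for z in(z0,z1)]
    m=cv2.GaussianBlur(mask.astype(np.float32),(3,3),0)
    def cost(q):
        h=cv2.convexHull(proj(name,pose([q[0],q[1],q[2]/100],C)).astype(np.float32))
        r=np.zeros(mask.shape,np.uint8); cv2.fillConvexPoly(r,np.round(h*256).astype(np.int32),255,cv2.LINE_AA,8)
        return np.abs(cv2.GaussianBlur(r.astype(np.float32)/255,(3,3),0)-m).sum()
    best=None
    for d in(-8,0,8):
        o=minimize(cost,[p0[0],p0[1],p0[2]*100+d],method="Nelder-Mead",options=dict(initial_simplex=np.array([p0[0],p0[1],p0[2]*100+d])+np.array([[0,0,0],[10,0,0],[0,10,0],[0,0,8]]),maxiter=400))
        if best is None or o.fun<best.fun: best=o
    return np.array([best.x[0],best.x[1],best.x[2]/100]),best.fun
def biggest(m):
    m=ndimage.binary_opening(m,iterations=1); l,n=ndimage.label(m); s=ndimage.sum(m,l,range(1,n+1)); return ndimage.binary_fill_holes(l==1+np.argmax(s))
def binfit(P,p0):
    z=ndimage.median_filter(np.nan_to_num(P[...,2]),3); X=pose([0,0,0],P.reshape(-1,3)).reshape(P.shape)
    w=np.array(pose(p0,[[0,0,0]])[0,:2]); near=np.hypot(X[...,0]-w[0],X[...,1]-w[1])<190
    m=biggest((z>35)&(z<105)&near) if False else None
    return m
E
python3 - <<'E'
from h import *
P=np.load("topP.npy")
z=ndimage.median_filter(np.nan_to_num(P[...,2]),3)
m=np.zeros(z.shape,bool); m[125:225,130:222]=True
m&=(z>100)&(z<180); m=ndimage.binary_opening(m,iterations=2); l,n=ndimage.label(m); m=l==1+np.argmax(ndimage.sum(m,l,range(1,n+1)))
S,f=fitbox("top",m,(-90,90,-35,160,128,163),[575,300,.38]); print("stand",S,f,m.sum())
b=np.zeros(z.shape,bool); b[100:210,195:290]=True; b&=(z>30)&(z<110)
l,n=ndimage.label(b); b=l==1+np.argmax(ndimage.sum(b,l,range(1,n+1))); b=ndimage.binary_fill_holes(b)
B,g=fitbox("top",b,(-115,115,-85,85,30,90),[632,190,.42]); print("bin",B,g,b.sum())
R=lambda p:np.array([[np.cos(p[2]),-np.sin(p[2])],[np.sin(p[2]),np.cos(p[2])]])
print("bin in stand",R(S).T@(B[:2]-S[:2]),B[2]-S[2],"face",R(S).T@(pose(B,[[0,85,45]])[0,:2]-S[:2]))
# handle in stand
Q=P[195:240,165:215].reshape(-1,3); Q=Q[(Q[:,2]>270)]; q=(Q[:,:2]-S[:2])@R(S)
for a in range(-210,-90,10):
    k=(q[:,0]>a)&(q[:,0]<a+10); print(a+5,k.sum(),np.round([np.median(q[k,1]),q[k,1].min(),q[k,1].max(),np.median(Q[k,2])],1) if k.any() else "")
im=np.load("topI.npy").copy()
for p,bx in((S,(-90,90,-35,160,163)),(B,(-115,115,-85,85,90))):
    c=pose(p,[(bx[0],bx[2],bx[4]),(bx[1],bx[2],bx[4]),(bx[1],bx[3],bx[4]),(bx[0],bx[3],bx[4])]); cv2.polylines(im,[proj("top",c).round().astype(np.int32)],True,(0,255,255),1)
for x,y,zz in((-120,67,280),(-198,67,280)): pass
cv2.imwrite("pics/fit.png",cv2.resize(im[100:270,125:295],None,fx=3.5,fy=3.5))
np.save("S.npy",S);np.save("B.npy",B)
E
```

```text
stand [5.86561571e+02 3.09421237e+02 4.32974626e-01] 302.83233642578125 3552
bin [6.52971608e+02 1.72246056e+02 4.44164291e-01] 2866.7822265625 768
bin in stand [   2.72685856 -152.3807321 ] 0.011189664551119582 face [  1.77575692 -67.38605341]
-205 28 [ 63.7  52.5  74.7 288.1]
-195 18 [ 63.7  56.6  71.7 286.4]
-185 19 [ 63.8  56.8  71.3 285. ]
-175 19 [ 63.   56.6  71.8 285. ]
-165 20 [ 64.4  56.8  72.1 284.8]
-155 19 [ 64.5  57.3  71.7 286.8]
-145 18 [ 64.1  57.5  72.7 284.3]
-135 19 [ 65.4  57.7  72.2 286.5]
-125 31 [ 62.7  52.1  77.1 286.6]
-115 10 [ 65.7  55.6  74.9 287.2]
-105 0 
-95 0
```

View pics/fit.png

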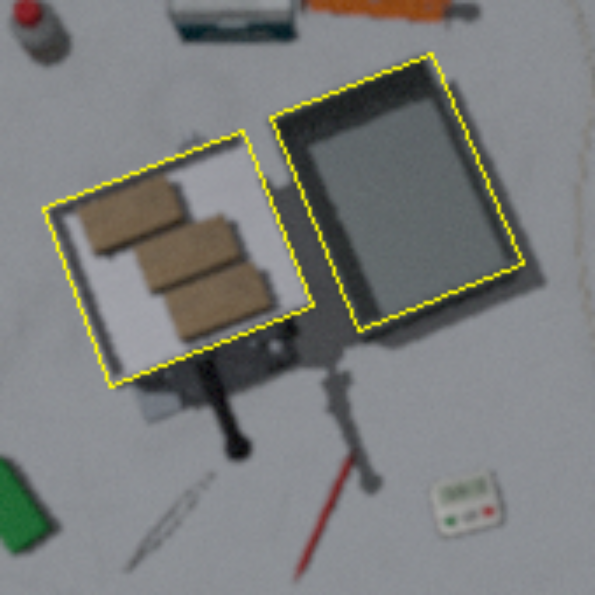

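```bash
sed -i '/^def binfit/,$d' h.py; cat >> h.py <<'E'
from scipy.spatial.transform import Rotation as Ro
def go(x,y,z,ang):
    "numbers (units) from measured pose to world target; ang = world angle of tool x"
    s=read_state(); r=Ro.from_rotvec(s["tool_rot"]); d=r.inv().apply(np.array([x,y,z])-s["position"])
    a=np.arctan2(*r.as_matrix()[[1,0],[0,0]]); t=-((ang-a+np.pi)%(2*np.pi)-np.pi)
    print("t",round(float(s["time"]),2),"pos",s["position"].round(1),"toolx",round(a,3),"F",s["ft_force"].round(1),"open",round(float(s["opening"]),2))
    print("mm",d.round(1),"deg",np.degrees(t).round(1),"-> units",(d/200).round(3),round(t/(np.pi/4),3))
def W(S,x,y): return pose(S,[[x,y,0]])[0,:2]
def local(S,w):
    c,s=np.cos(S[2]),np.sin(S[2]); return np.array([[c,s],[-s,c]])@(np.asarray(w)[:2]-S[:2])
def hull_bin(P,B0):
    z=ndimage.median_filter(np.nan_to_num(P[...,2]),3)
    q=np.abs(np.stack([np.cos(B0[2])*(P[...,0]-B0[0])+np.sin(B0[2])*(P[...,1]-B0[1]),-np.sin(B0[2])*(P[...,0]-B0[0])+np.cos(B0[2])*(P[...,1]-B0[1])],-1))
    b=(z>40)&(z<100)&(q[...,0]<140)&(q[...,1]<105)
    b=ndimage.binary_closing(b,iterations=1); l,n=ndimage.label(b,np.ones((3,3))); b=l==1+np.argmax(ndimage.sum(b,l,range(1,n+1)))
    h=cv2.convexHull(np.argwhere(b)[:,::-1].astype(np.int32)); m=np.zeros(z.shape,np.uint8); cv2.fillConvexPoly(m,h,1); return m
E
python3 - <<'E'
from h import *
P=np.load("topP.npy"); S=np.load("S.npy"); B0=np.load("B.npy")
B,f=fitbox("top",hull_bin(P,B0),(-115,115,-85,85,40,90),B0); print(B,f)
# line fits of handle for theta
Q=P[195:240,165:215].reshape(-1,3); Q=Q[Q[:,2]>270]; q=np.array([local(S,w) for w in Q]); k=(q[:,0]>-190)&(q[:,0]<-130)
print("dtheta handle",np.polyfit(q[k,0],q[k,1],1))
# tray floor right edge / stand check via scene camera
C=[(x,y,163) for x in(-90,90) for y in(160,)]
for th in(.42,.433,.45):print(th)
np.save("B.npy",B)
p=W(B,0,-85-60); print("pre-push",p, "bin face in stand",local(S,W(B,0,85)), "skew",B[2]-S[2]); go(p[0],p[1],242,B[2]+np.pi/2)
E
```

```text
[6.52152845e+02 1.72382614e+02 4.61247728e-01] 66.72696685791016
dtheta handle [2.73770961e-02 6.87275764e+01]
0.42
0.433
0.45
pre-push [716.68738493  42.53542276] bin face in stand [ -0.36194786 -66.94721535] skew 0.028273102340601375
t 0.1 pos [ 235.4 -605.3  241.4] toolx 0.371 F [ 0.5 -0.3 -0.2] open 1.0
mm [ 6.834e+02 -4.293e+02  1.000e-01] deg -95.2 -> units [ 3.417 -2.146  0.   ] -2.115
```

Request:
jog_arm(steps=[1, 0.17, -0.107, 0, 0, 1, 0.34, -0.215, 0, 0, 1, 0.51, -0.322, 0, 0, 1, 0.68, -0.43, 0, 0, 1, 0.855, -0.537, 0, 0])

```text
time: 0.72
position: [356.4, -442.4, 241.9]
tool_rot: [-3.087, -0.579, 0.001]
ft_force: [0.8, -0.5, -0.2]
opening: 1.001
gripper_force: 0.0
```

Request:
jog_arm(steps=[1, 0.17, -0.107, 0, 0, 1, 0.34, -0.215, 0, 0, 1, 0.51, -0.322, 0, 0, 1, 0.68, -0.43, 0, 0, 1, 0.855, -0.537, 0, 0])

```text
time: 1.35
position: [476.7, -280.6, 242.0]
tool_rot: [-3.088, -0.579, 0.001]
ft_force: [0.2, -0.5, -0.7]
opening: 1.0
gripper_force: 0.0
```

Request:
jog_arm(steps=[1, 0.17, -0.107, 0, 0, 1, 0.34, -0.215, 0, 0, 1, 0.51, -0.322, 0, 0, 1, 0.68, -0.43, 0, 0, 1, 0.855, -0.537, 0, 0])

```text
time: 1.98
position: [597.2, -118.6, 241.8]
tool_rot: [-3.088, -0.579, 0.001]
ft_force: [-0.5, -0.7, -0.2]
opening: 1.0
gripper_force: 0.0
```

Request:
jog_arm(steps=[1, 0.17, -0.107, 0, 0, 1, 0.34, -0.215, 0, 0, 1, 0.51, -0.322, 0, 0, 1, 0.68, -0.43, 0, 0, 1, 0.855, -0.537, 0, 0])

```text
time: 2.6
position: [717.8, 43.3, 241.6]
tool_rot: [3.088, 0.579, -0.002]
ft_force: [0.6, -0.3, -0.0]
opening: 0.998
gripper_force: 0.0
```

Request:
jog_arm(steps=[1, 0, 0, 0, -0.14, 1, 0, 0, 0, -0.28, 1, 0, 0, 0, -0.42, 1, 0, 0, 0, -0.56, 1, 0, 0, 0, -0.705])

```text
time: 3.22
position: [717.0, 42.3, 241.5]
tool_rot: [-2.809, -1.406, 0.002]
ft_force: [-0.2, 0.3, 0.1]
opening: 1.0
gripper_force: 0.0
```

Request:
jog_arm(steps=[1, 0, 0, 0, -0.14, 1, 0, 0, 0, -0.28, 1, 0, 0, 0, -0.42, 1, 0, 0, 0, -0.56, 1, 0, 0, 0, -0.705])

```text
time: 3.85
position: [717.0, 42.3, 241.5]
tool_rot: [-2.317, -2.12, 0.002]
ft_force: [-0.4, 0.7, -0.4]
opening: 0.995
gripper_force: 0.0
```

Request:
jog_arm(steps=[1, 0, 0, 0, -0.14, 1, 0, 0, 0, -0.28, 1, 0, 0, 0, -0.42, 1, 0, 0, 0, -0.56, 1, 0, 0, 0, -0.705])

```text
time: 4.47
position: [717.0, 42.2, 241.5]
tool_rot: [-1.65, -2.673, 0.002]
ft_force: [-0.1, -0.5, 0.1]
opening: 1.002
gripper_force: 0.0
```

```bash
python3 - <<'E'
from h import *
B=np.load("B.npy"); p=W(B,0,-85-60); go(p[0],p[1],42,B[2]+np.pi/2); print(read_state()["joints"].round(2))
E
```

```text
t 4.47 pos [717.   42.2 241.5] toolx 2.036 F [-0.1 -0.5  0.1] open 1.0
mm [4.000e-01 1.000e-01 1.995e+02] deg 0.2 -> units [0.002 0.    0.998] 0.005
[ 0.28  0.59 -0.63  1.33  0.35  1.33  0.11]
```

Request:
jog_arm(steps=[1, 0, 0, 0.2, 0, 1, 0, 0, 0.4, 0, 1, 0, 0, 0.6, 0, 1, 0, 0, 0.8, 0, 1, 0, 0, 0.995, 0])

```text
time: 5.1
position: [716.8, 42.0, 41.3]
tool_rot: [-1.655, -2.67, 0.001]
ft_force: [0.4, 0.6, 0.1]
opening: 1.003
gripper_force: 0.0
```

```bash
python3 - <<'E'
from h import *
S=np.load("S.npy"); 
for n in("top","scene"):
    P=np.load(n+"P.npy"); z=ndimage.median_filter(np.nan_to_num(P[...,2]),3)
    L=np.stack([np.cos(S[2])*(P[...,0]-S[0])+np.sin(S[2])*(P[...,1]-S[1]),-np.sin(S[2])*(P[...,0]-S[0])+np.cos(S[2])*(P[...,1]-S[1])],-1)
    near=(np.abs(L[...,0])<112)&(L[...,1]>-60)&(L[...,1]<190)
    m=near&(z>(125 if n=="top" else 118))&(z<178); m=ndimage.binary_opening(m,iterations=1); l,k=ndimage.label(m); m=ndimage.binary_fill_holes(l==1+np.argmax(ndimage.sum(m,l,range(1,k+1))))
    print(n,m.sum(),fitbox(n,m,(-90,90,-35,160,128 if n=="top" else 122,163),S))
# stand base footprint (z~10) front edge points: edges in the ground mask
P=np.load("topP.npy"); z=ndimage.median_filter(np.nan_to_num(P[...,2]),3)
# block tops plane: orientation not needed; rear rim: line through max-y points
for n in("top","scene"):
    P=np.load(n+"P.npy"); Q=P.reshape(-1,3); q=np.array([[np.cos(S[2])*(a-S[0])+np.sin(S[2])*(b-S[1]),-np.sin(S[2])*(a-S[0])+np.cos(S[2])*(b-S[1]),c] for a,b,c in Q])
    k=(q[:,1]>130)&(q[:,1]<190)&(abs(q[:,0])<80)&(q[:,2]>148)&(q[:,2]<175); A=q[k]
    e=[(x,np.percentile(A[(A[:,0]>x-10)&(A[:,0]<x+10),1],[50,90])) for x in range(-70,80,20) if ((A[:,0]>x-10)&(A[:,0]<x+10)).sum()>3]
    print(n,[(x,v.round(0)) for x,v in e], np.polyfit([x for x,_ in e],[v[1] for _,v in e],1))
go(0,0,0,0)
E
```

```text
top 3488 (array([5.86561571e+02, 3.09421237e+02, 4.32974626e-01]), np.float64(235.63381958007812))
scene 3659 (array([5.89905371e+02, 3.04963564e+02, 4.35979637e-01]), np.float64(734.8367309570312))
top [(-70, array([156., 158.])), (-50, array([156., 158.])), (-30, array([157., 159.])), (-10, array([157., 160.])), (10, array([157., 159.])), (30, array([158., 160.])), (50, array([157., 160.])), (70, array([158., 160.]))] [1.17179260e-02 1.59433443e+02]
scene [(-70, array([159., 161.])), (-50, array([160., 161.])), (-30, array([160., 162.])), (-10, array([160., 161.])), (10, array([161., 162.])), (30, array([161., 162.])), (50, array([158., 163.])), (70, array([160., 163.]))] [1.30622874e-02 1.61825086e+02]
t 5.1 pos [716.8  42.   41.3] toolx 2.032 F [0.4 0.6 0.1] open 1.0
mm [ 281.2 -660.7   42.1] deg 116.4 -> units [ 1.406 -3.303  0.211] 2.587
```

Request:
jog_arm(steps=[1, 0.04, 0, 0, 0.02, 1, 0.08, 0, 0, 0.02, 1, 0.12, 0, 0, 0.02, 1, 0.16, 0, 0, 0.02, 1, 0.2, 0, 0, 0.02])

```text
time: 5.72
position: [699.7, 79.0, 44.2]
tool_rot: [1.675, 2.657, 0.001]
ft_force: [0.2, 0.6, -0.5]
opening: 1.005
gripper_force: 0.0
```

Request:
jog_arm(steps=[1, 0.02, 0, 0, 0, 1, 0.04, 0, 0, 0, 1, 0.06, 0, 0, 0, 1, 0.08, 0, 0, 0, 1, 0.1, 0, 0, 0])

```text
time: 6.35
position: [692.2, 92.3, 43.3]
tool_rot: [1.678, 2.652, -0.005]
ft_force: [2.4, -4.9, 0.9]
opening: 0.997
gripper_force: 0.0
```

```bash
python3 - <<'E'
from h import *
S=np.array([587,308.5,.446]); np.save("S.npy",S); B=np.load("B.npy")
img,d,P=cloud("top"); cv2.imwrite("pics/push1.png",cv2.resize(img[90:240,140:320],None,fx=3.5,fy=3.5))
sx,sy=local(S,read_state()["position"]); print("tool in stand",sx,sy)
go(0,0,0,S[2]+np.pi/2)
for n in("top",): 
    B1=np.r_[W(S,0,sy+11+85),S[2]]; print(fitbox(n,hull_bin(P,B1),(-115,115,-85,85,40,90),B1), B1)
E
```

```text
tool in stand 1.74229736494416 -239.23953501777146
t 6.4 pos [691.8  93.4  43.3] toolx 2.014 F [ 2.2 -3.8 -0. ] open 1.0
mm [ 212.4 -665.    42.9] deg -0.2 -> units [ 1.062 -3.325  0.214] -0.004
(array([8.26184414e+02, 2.48760905e+02, 3.14835830e-01]), np.float64(2784.4033203125)) [6.48787845e+02 1.79272191e+02 4.46000000e-01]
```

View pics/push1.png

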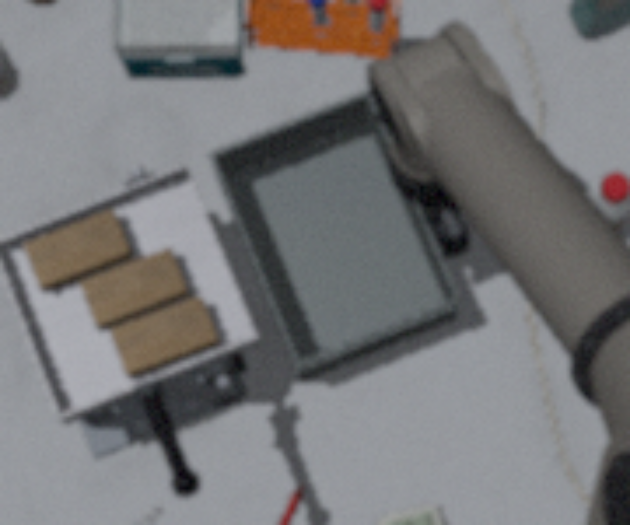

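The picture shows the open fingers against the bin's far wall at about (425,195), with the bin's near wall parallel to the tray lip. The force of about 5 N matches sliding friction, so I'll push on.

Request:
jog_arm(steps=[1, 0.035, 0, 0, 0, 1, 0.07, 0, 0, 0, 1, 0.105, 0, 0, 0, 1, 0.14, 0, 0, 0, 1, 0.165, 0, 0, 0])

```text
time: 7.02
position: [677.8, 123.4, 43.3]
tool_rot: [1.677, 2.653, -0.003]
ft_force: [2.8, -4.9, 0.0]
opening: 1.003
gripper_force: 0.0
```

```bash
cat >> h.py <<'E'
def binline(P,S):
    "near (-x side..) rim line of the bin's +y wall, in stand frame, from rim points"
    q=np.array(local(S,np.zeros(2))) ; c,s=np.cos(S[2]),np.sin(S[2])
    X=c*(P[...,0]-S[0])+s*(P[...,1]-S[1]); Y=-s*(P[...,0]-S[0])+c*(P[...,1]-S[1]); z=P[...,2]
    k=(z>82)&(z<98)&(X>-125)&(X<125)&(Y<10)&(Y>-110); return X[k],Y[k]
E
python3 - <<'E'
from h import *
S=np.load("S.npy")
print("tool",local(S,read_state()["position"])); go(0,0,0,S[2]+np.pi/2)
img,d,P=cloud("top"); X,Y=binline(P,S)
for x in range(-110,120,20):
    k=abs(X-x)<10; print(x,k.sum(),np.percentile(Y[k],[10,50,90]).round(0) if k.sum()>2 else "")
P0=np.load("topP.npy"); X,Y=binline(P0,S); print("initial",np.percentile(Y,[10,50,90]), [ (x,np.median(Y[abs(X-x)<15])) for x in(-90,-30,30,90)])
E
```

```text
tool [   2.03454035 -206.16300489]
t 7.03 pos [677.8 123.4  43.3] toolx 2.014 F [ 2.8 -4.9  0. ] open 1.0
mm [ 179.3 -665.2   42.8] deg -0.2 -> units [ 0.897 -3.326  0.214] -0.004
-110 63 [-101.  -67.  -29.]
-90 6 [-27. -25. -24.]
-70 0 
-50 0 
-30 0 
-10 0 
10 0 
30 0 
50 0 
70 0 
90 0 
110 39 [-103.  -77.  -44.]
initial [-97.44630279 -68.99948365 -66.02144018] [(-90, np.float64(-68.86581876148358)), (-30, np.float64(-68.19011776809292)), (30, np.float64(-67.51833510404336)), (90, np.float64(-66.52138249259724))]
```

Request:
jog_arm(steps=[1, 0.01, 0, 0, 0, 1, 0.02, 0, 0, 0, 1, 0.03, 0, 0, 0, 1, 0.035, 0, 0, 0])

```text
time: 7.58
position: [674.7, 129.9, 43.3]
tool_rot: [1.677, 2.654, -0.003]
ft_force: [2.6, -6.0, 0.7]
opening: 1.0
gripper_force: 0.0
```

Request:
jog_arm(steps=[1, 0.005, 0, 0, 0, 1, 0.01, 0, 0, 0])

```text
time: 7.82
position: [674.0, 131.5, 43.3]
tool_rot: [1.678, 2.653, -0.003]
ft_force: [3.2, -5.7, 1.0]
opening: 0.999
gripper_force: 0.0
```

Request:
jog_arm(steps=[1, 0.006, 0, 0, 0, 1, 0.012, 0, 0, 0, 1, 0.018, 0, 0, 0])

```text
time: 8.2
position: [673.7, 132.1, 43.3]
tool_rot: [1.677, 2.65, -0.005]
ft_force: [5.9, -9.9, 0.2]
opening: 1.001
gripper_force: 0.0
```

```bash
python3 - <<'E'
from h import *
S=np.load("S.npy")
print("tool",local(S,read_state()["position"])); go(0,0,0,S[2]+np.pi/2)
img,d,P=cloud("scene"); 
c,s=np.cos(S[2]),np.sin(S[2]); X=c*(P[...,0]-S[0])+s*(P[...,1]-S[1]); Y=-s*(P[...,0]-S[0])+c*(P[...,1]-S[1]); z=P[...,2]
img2=cv2.resize(img[170:310,130:290],None,fx=4.5,fy=4.2,interpolation=cv2.INTER_CUBIC); cv2.imwrite("pics/push2.png",img2)
E
```

```text
tool [   2.13259955 -196.56100595]
t 8.2 pos [673.7 132.1  43.3] toolx 2.013 F [ 5.9 -9.9  0.2] open 1.0
mm [ 169.4 -665.4   42. ] deg -0.2 -> units [ 0.847 -3.327  0.21 ] -0.004
```

View pics/push2.png

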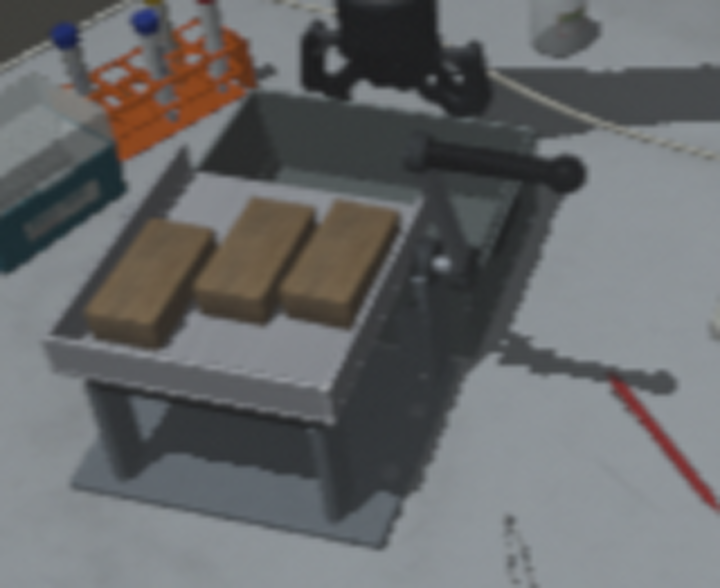

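The crop shows the bin tucked under the tray lip, with the fingers on its far wall at (330,80) and (465,90). Force has risen to 11 N while the tool stalls at y = -196.6 mm, so it is in contact with the stops. One more gentle push will seat it square.

Request:
jog_arm(steps=[1, 0.006, 0, 0, 0, 1, 0.012, 0, 0, 0, 1, 0.018, 0, 0, 0, 1, 0.018, 0, 0, 0])

```text
time: 8.75
position: [674.0, 132.3, 43.6]
tool_rot: [1.675, 2.646, -0.008]
ft_force: [7.7, -12.7, -0.1]
opening: 1.0
gripper_force: 0.0
```

```bash
python3 - <<'E'
from h import *
S=np.load("S.npy"); s=read_state()
print("tool",local(S,s["position"]),s["ft_torque"].round(2)); go(0,0,0,S[2]+np.pi/2)
img,d,P=cloud("top"); c,sn=np.cos(S[2]),np.sin(S[2]); X=c*(P[...,0]-S[0])+sn*(P[...,1]-S[1]); Y=-sn*(P[...,0]-S[0])+c*(P[...,1]-S[1]); z=P[...,2]
k=(z>80)&(z<98)&(Y<-45)&(Y>-165)
for lo,hi in((-140,-100),(100,140)):
    m=k&(X>lo)&(X<hi); print(m.sum(),np.polyfit(Y[m],X[m],1), np.median(X[m]))
E
```

```text
tool [   2.45963813 -196.52874173] [-2.01 -1.15  0.57]
t 8.75 pos [674.  132.3  43.6] toolx 2.013 F [  7.7 -12.7  -0.1] open 1.0
mm [ 169.1 -665.9   40.8] deg -0.2 -> units [ 0.846 -3.329  0.204] -0.005
87 [-5.69549092e-03 -1.14504909e+02] -113.85160778481257
69 [2.31549201e-03 1.13849466e+02] 113.08303697299027
```

Request:
jog_arm(steps=[1, -0.03, 0, 0, 0, 1, -0.08, 0, 0, 0, 1, -0.15, 0, 0, 0, 1, -0.2, 0, 0, 0])

```text
time: 9.3
position: [687.3, 103.9, 43.1]
tool_rot: [-1.676, -2.657, 0.0]
ft_force: [0.3, -0.5, 0.0]
opening: 1.002
gripper_force: 0.0
```

Request:
jog_arm(steps=[1, 0, 0, -0.2, 0, 1, 0, 0, -0.4, 0, 1, 0, 0, -0.6, 0, 1, 0, 0, -0.8, 0, 1, 0, 0, -1, 0])

```text
time: 9.93
position: [686.9, 104.5, 244.6]
tool_rot: [-1.676, -2.657, -0.0]
ft_force: [0.9, -0.4, -0.3]
opening: 0.999
gripper_force: 0.0
```

Request:
jog_arm(steps=[1, 0, 0, -0.15, -0.13, 1, 0, 0, -0.3, -0.27, 1, 0, 0, -0.45, -0.4, 1, 0, 0, -0.6, -0.54, 1, 0, 0, -0.65, -0.67])

```text
time: 10.55
position: [687.5, 105.0, 375.8]
tool_rot: [0.921, 3.001, 0.004]
ft_force: [0.8, 1.3, -0.6]
opening: 0.999
gripper_force: 0.0
```

Request:
jog_arm(steps=[1, 0, 0, 0, -0.13, 1, 0, 0, 0, -0.27, 1, 0, 0, 0, -0.4, 1, 0, 0, 0, -0.54, 1, 0, 0, 0, -0.67])

```text
time: 11.18
position: [687.0, 104.5, 373.2]
tool_rot: [-0.109, -3.139, -0.0]
ft_force: [-0.3, -0.0, 0.9]
opening: 0.998
gripper_force: 0.0
```

Request:
jog_arm(steps=[1, 0, 0, 0, -0.13, 1, 0, 0, 0, -0.27, 1, 0, 0, 0, -0.4, 1, 0, 0, 0, -0.54, 1, 0, 0, 0, -0.665])

```text
time: 11.8
position: [687.0, 104.4, 373.2]
tool_rot: [0.705, -3.061, -0.001]
ft_force: [0.3, 0.2, -0.2]
opening: 1.0
gripper_force: 0.0
```

```bash
python3 - <<'E'
from h import *
S=np.load("S.npy"); print(read_state()["joints"].round(2))
p=W(S,-159,66.6); print(p); go(p[0],p[1],372,S[2]+np.pi)
img,d,P=cloud("top"); c,sn=np.cos(S[2]),np.sin(S[2]); X=c*(P[...,0]-S[0])+sn*(P[...,1]-S[1]); Y=-sn*(P[...,0]-S[0])+c*(P[...,1]-S[1]); z=P[...,2]
k=(z>80)&(z<98)&(Y<-45)&(Y>-230)
for lo,hi in((-140,-100),(100,140)):
    m=k&(X>lo)&(X<hi); print(m.sum(),np.polyfit(Y[m],X[m],1), np.median(X[m]))
m=k&(abs(X)<100)&(Y<-150); print(m.sum(),np.polyfit(X[m],Y[m],1),"rear wall rim, expect -183")
Q=np.stack([X,Y,z],-1).reshape(-1,3); k=(Q[:,2]>270)&(Q[:,2]<300)&(Q[:,0]>-190)&(Q[:,0]<-130)&(abs(Q[:,1]-66)<15); print("handle",k.sum(),np.median(Q[k],0),np.polyfit(Q[k,0],Q[k,1],1),(Q[k,1].min()+Q[k,1].max())/2)
E
```

```text
[ 0.36  0.57 -0.98  1.19  0.46  1.61  1.5 ]
[414.8248244  299.99888795]
t 11.8 pos [687.  104.4 373.2] toolx -2.689 F [ 0.3  0.2 -0.2] open 1.0
mm [159.2 294.9   1.4] deg 0.4 -> units [0.796 1.475 0.007] 0.009
106 [-2.24403952e-02 -1.16134251e+02] -113.62384864386101
91 [2.58038925e-02 1.16132588e+02] 112.99034414555243
78 [-1.96538487e-03 -1.81533113e+02] rear wall rim, expect -183
handle 111 [-160.12578503   67.12832992  285.50097678] [3.28764063e-03 6.78700102e+01] 67.76961589454328
```

Request:
jog_arm(steps=[1, 0.08, 0.148, 0, 0, 1, 0.16, 0.295, 0, 0, 1, 0.24, 0.443, 0, 0, 1, 0.32, 0.59, 0, 0, 1, 0.4, 0.738, 0, 0])

```text
time: 12.48
position: [549.8, 203.4, 373.3]
tool_rot: [0.698, -3.063, -0.0]
ft_force: [0.6, -0.0, 0.4]
opening: 1.0
gripper_force: 0.0
```

Request:
jog_arm(steps=[0.6, 0.08, 0.148, 0, 0, 0.6, 0.16, 0.295, 0, 0, 0.6, 0.24, 0.443, 0, 0, 0.6, 0.32, 0.59, 0, 0, 0.6, 0.4, 0.738, 0, 0])

```text
time: 13.1
position: [412.8, 302.3, 373.3]
tool_rot: [-0.7, 3.062, -0.0]
ft_force: [-0.7, 0.4, 0.5]
opening: 0.595
gripper_force: 0.0
```

```bash
python3 - <<'E'
from h import *
S=np.load("S.npy"); print(read_state()["joints"].round(2))
p=W(S,-159,67); go(p[0],p[1],269,S[2]+np.pi)
E
```

```text
[ 0.31  0.19 -1.17  1.64  0.17  1.43  1.14]
t 13.1 pos [412.8 302.3 373.3] toolx -2.692 F [-0.7  0.4  0.5] open 0.6
mm [ -0.8  -2.5 104.3] deg 0.2 -> units [-0.004 -0.013  0.522] 0.004
```

Request:
jog_arm(steps=[0.6, 0, -0.013, 0.1, 0, 0.6, 0, -0.013, 0.2, 0, 0.6, 0, -0.013, 0.27, 0, 0.6, 0, -0.013, 0.27, 0])

```text
time: 13.6
position: [415.0, 298.5, 318.5]
tool_rot: [0.7, -3.061, 0.001]
ft_force: [-0.4, 0.6, 0.8]
opening: 0.6
gripper_force: 0.0
```

```bash
python3 - <<'E'
from h import *
S=np.load("S.npy"); print(read_state()["joints"].round(2))
p=W(S,-159,67); go(p[0],p[1],269,S[2]+np.pi)
E
```

```text
[ 0.3   0.22 -1.16  1.73  0.21  1.33  1.12]
t 13.6 pos [415.  298.5 318.5] toolx -2.692 F [-0.4  0.6  0.8] open 0.6
mm [-0.6  1.9 49.5] deg 0.2 -> units [-0.003  0.009  0.247] 0.005
```

Request:
jog_arm(steps=[0.6, 0, 0.008, 0.08, 0, 0.6, 0, 0.008, 0.16, 0, 0.6, 0, 0.008, 0.22, 0, 0.6, 0, 0.008, 0.247, 0, 0.6, 0, 0.008, 0.247, 0])

```text
time: 14.22
position: [415.0, 300.0, 269.5]
tool_rot: [0.7, -3.062, 0.0]
ft_force: [0.2, 0.7, 0.2]
opening: 0.599
gripper_force: 0.0
```

Request:
jog_arm(steps=[0.5, 0, 0, 0, 0, 0.4, 0, 0, 0, 0, 0.32, 0, 0, 0, 0, 0.27, 0, 0, 0, 0, 0.27, 0, 0, 0, 0])

```text
time: 14.85
position: [415.1, 300.1, 269.9]
tool_rot: [-0.7, 3.063, -0.0]
ft_force: [-0.0, 1.1, 0.9]
opening: 0.268
gripper_force: 0.0
```

```bash
python3 - <<'E'
from h import *
S=np.load("S.npy"); s=read_state(); print(s["joints"].round(2), local(S,s["position"]))
p=W(S,-159,67); go(p[0],p[1],269,S[2]+np.pi)
img,d,P=cloud("scene"); cv2.imwrite("pics/grip.png",cv2.resize(img[150:300,150:330],None,fx=4,fy=4,interpolation=cv2.INTER_CUBIC))
E
```

```text
[ 0.26  0.27 -1.14  1.8   0.26  1.24  1.07] [-158.71988133   66.57290878]
t 14.85 pos [415.1 300.1 269.9] toolx -2.692 F [-0.   1.1  0.9] open 0.27
mm [0.3 0.4 0.9] deg 0.2 -> units [0.001 0.002 0.005] 0.004
```

View pics/grip.png

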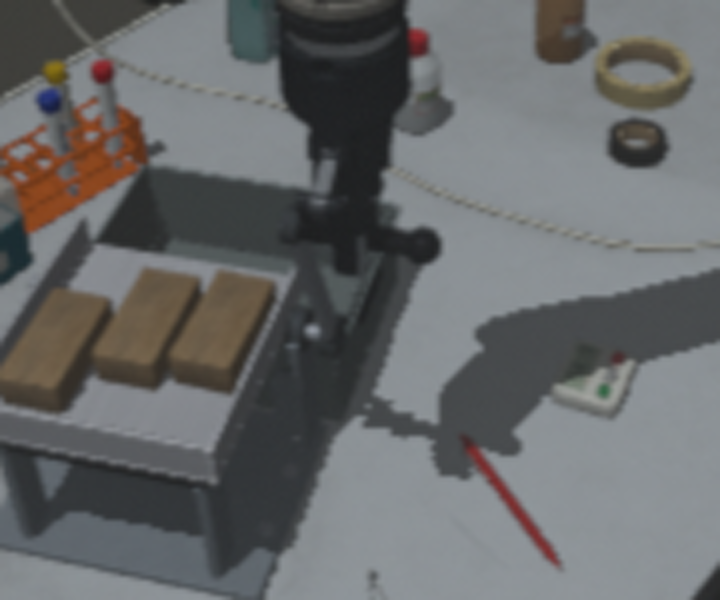

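The crop shows the two fingers straddling the handle bar at about (345,245), between the lever arm and the ball. I start the pull.

Request:
jog_arm(steps=[0.27, 0, -0.025, 0, 0, 0.27, 0, -0.055, -0.01, 0, 0.27, 0, -0.085, -0.018, 0, 0.27, 0, -0.115, -0.026, 0, 0.27, 0, -0.145, -0.033, 0])

```text
time: 15.52
position: [425.8, 277.8, 277.7]
tool_rot: [0.705, -3.061, -0.01]
ft_force: [-4.3, 6.4, 3.9]
opening: 0.269
gripper_force: 3.8
```

```bash
cat >> h.py <<'E'
def st():
    S=np.load("S.npy"); s=read_state(); l=local(S,s["position"]); c,n=np.cos(S[2]),np.sin(S[2]); f=s["ft_force"]
    yb=l[1]+s["opening"]*42.5-8
    print("stand xy",l.round(1),"z",s["position"][2].round(1),"Fstand",round(c*f[0]+n*f[1],1),round(-n*f[0]+c*f[1],1),round(f[2],1),"tilt if held",round(.35-np.arcsin((yb-10)/165),3),"joints",s["joints"].round(2),"open",s["opening"].round(3))
E
python3 -c "from h import *; st()"
```

```text
Traceback (most recent call last):
  File "h.py", line 55, in st
    print("stand xy",l.round(1),"z",s["position"][2].round(1),"Fstand",round(c*f[0]+n*f[1],1),round(-n*f[0]+c*f[1],1),round(f[2],1),"tilt if held",round(.35-np.arcsin((yb-10)/165),3),"joints",s["joints"].round(2),"open",s["opening"].round(3))
                                                                                                                                                                                                                            ^^^^^^^^^^^^^^^^^^
AttributeError: 'float' object has no attribute 'round'
```

Request:
jog_arm(steps=[0.27, 0, -0.03, -0.005, 0, 0.27, 0, -0.06, -0.009, 0, 0.27, 0, -0.09, -0.012, 0, 0.27, 0, -0.12, -0.014, 0, 0.27, 0, -0.15, -0.015, 0])

```text
time: 16.15
position: [439.3, 251.1, 281.1]
tool_rot: [-0.705, 3.06, 0.01]
ft_force: [-4.7, 6.3, 5.6]
opening: 0.267
gripper_force: 3.8
```

Request:
jog_arm(steps=[0.27, 0, -0.03, 0, 0, 0.27, 0, -0.06, 0.002, 0, 0.27, 0, -0.09, 0.005, 0, 0.27, 0, -0.12, 0.009, 0, 0.27, 0, -0.15, 0.014, 0])

```text
time: 16.77
position: [452.9, 223.9, 278.2]
tool_rot: [-0.704, 3.06, 0.01]
ft_force: [-2.9, 6.0, 5.4]
opening: 0.269
gripper_force: 3.6
```

```bash
sed -i 's/s\["opening"\].round(3)/round(float(s["opening"]),3),"tool_rot",s["tool_rot"].round(3)/' h.py; python3 -c "from h import *; st()"
```

```text
stand xy [-157.5  -18.4] z 278.2 Fstand 0.0 6.7 5.4 tilt if held 0.502 joints [ 0.44  0.23 -1.13  1.81  0.22  1.24  1.28] open 0.269 tool_rot [-0.704  3.06   0.01 ]
```

Request:
jog_arm(steps=[0.27, 0, -0.025, 0.004, 0, 0.27, 0, -0.05, 0.009, 0, 0.27, 0, -0.075, 0.015, 0, 0.27, 0, -0.1, 0.022, 0, 0.27, 0, -0.125, 0.03, 0])

```text
time: 17.4
position: [464.0, 201.1, 272.1]
tool_rot: [-0.704, 3.06, 0.009]
ft_force: [-3.1, 5.0, 4.7]
opening: 0.269
gripper_force: 3.4
```

Request:
jog_arm(steps=[0.27, 0, -0.015, 0.006, 0, 0.27, 0, -0.03, 0.012, 0, 0.27, 0, -0.045, 0.018, 0])

```text
time: 17.77
position: [467.9, 193.0, 268.5]
tool_rot: [-0.703, 3.06, 0.008]
ft_force: [-3.3, 6.0, 4.2]
opening: 0.27
gripper_force: 3.4
```

```bash
python3 -c "from h import *; st()"
```

```text
stand xy [-157.3  -52.8] z 268.5 Fstand -0.4 6.9 4.2 tilt if held 0.718 joints [ 0.49  0.24 -1.11  1.82  0.23  1.22  1.34] open 0.27 tool_rot [-0.703  3.06   0.008]
```

Request:
jog_arm(steps=[0.27, 0, -0.01, 0.005, 0, 0.27, 0, -0.02, 0.01, 0, 0.27, 0, -0.03, 0.014, 0])

```text
time: 18.15
position: [470.5, 187.6, 265.7]
tool_rot: [-0.703, 3.06, 0.008]
ft_force: [-3.0, 5.4, 5.3]
opening: 0.27
gripper_force: 3.3
```

Request:
jog_arm(steps=[0.27, 0, -0.005, 0.002, 0, 0.27, 0, -0.01, 0.005, 0])

```text
time: 18.4
position: [471.4, 185.8, 264.7]
tool_rot: [-0.703, 3.06, 0.008]
ft_force: [-3.3, 6.5, 5.2]
opening: 0.27
gripper_force: 3.4
```

```bash
python3 -c "from h import *; st()"
```

```text
stand xy [-157.2  -60.8] z 264.7 Fstand -0.1 7.3 5.2 tilt if held 0.77 joints [ 0.5   0.25 -1.11  1.82  0.23  1.21  1.35] open 0.27 tool_rot [-0.703  3.06   0.008]
```

Request:
jog_arm(steps=[0.27, 0, -0.005, 0.003, 0, 0.27, 0, -0.01, 0.005, 0, 0.27, 0, -0.01, 0.005, 0])

```text
time: 18.77
position: [472.3, 183.9, 263.6]
tool_rot: [-0.703, 3.06, 0.008]
ft_force: [-3.3, 6.1, 5.4]
opening: 0.267
gripper_force: 3.2
```

```bash
cat >> h.py <<'E'
def tilt(P,S):
    c,s=np.cos(S[2]),np.sin(S[2]); X=c*(P[...,0]-S[0])+s*(P[...,1]-S[1]); Y=-s*(P[...,0]-S[0])+c*(P[...,1]-S[1]); Z=P[...,2]
    k=(abs(X)<75)&(Y>-10)&(Y<150)&(Z>110)&(Z<330); Q=np.c_[X[k],Y[k],Z[k]]; rng=np.random.default_rng(0); best=None
    for _ in range(500):
        a=Q[rng.choice(len(Q),3,False)]; n=np.cross(a[1]-a[0],a[2]-a[0]); L=np.linalg.norm(n)
        if L<500: continue
        n/=L; i=abs((Q-a[0])@n)<7
        if best is None or i.sum()>best.sum(): best=i
    for _ in range(3):
        m=Q[best].mean(0); n=np.linalg.svd(Q[best]-m,full_matrices=False)[2][2]; n*=np.sign(n[2]); best=abs((Q-m)@n)<9
    print("plane n",n.round(3),"tilt",round(np.arctan2(-n[1],n[2]),3),"pts",best.sum(),len(Q),"z at axis dist",((np.array([0,10,125])-m)@n).round(1))
E
python3 - <<'E'
from h import *
S=np.load("S.npy"); st()
tilt(np.load("topP.npy"),S)
img,d,P=cloud("top"); tilt(P,S); cv2.imwrite("pics/tip.png",cv2.resize(img[90:240,130:310],None,fx=3.5,fy=3.5))
E
```

```text
stand xy [-157.2  -62.9] z 263.6 Fstand -0.3 6.9 5.4 tilt if held 0.785 joints [ 0.5   0.25 -1.11  1.82  0.23  1.21  1.35] open 0.267 tool_rot [-0.703  3.06   0.008]
plane n [0.    0.009 1.   ] tilt -0.009 pts 1149 2230 z at axis dist -35.6
plane n [ 0.001 -0.722  0.692] tilt 0.807 pts 1589 2109 z at axis dist -6.1
```

View pics/tip.png

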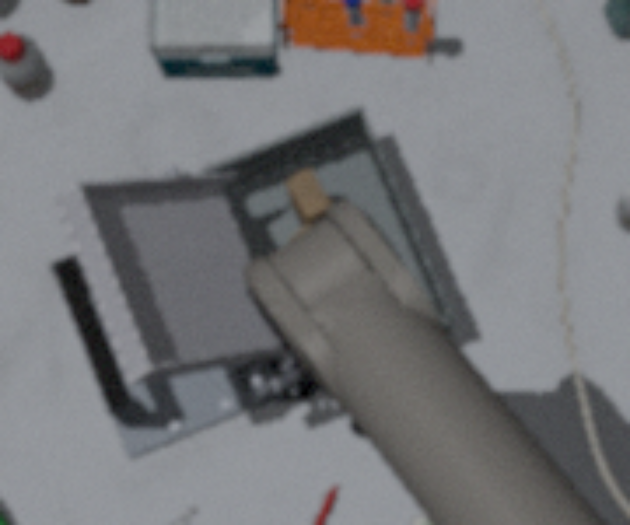

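The picture shows the tray tipped and its visible floor empty, with one block in the bin at (305,190). The camera plane fit gives 0.81 rad and the lever gives 0.785 rad, with no force rise yet. I'll move the last few tenths of a millimetre at a time.

Request:
jog_arm(steps=[0.27, 0, -0.004, 0.002, 0, 0.27, 0, -0.004, 0.002, 0])

```text
time: 19.08
position: [472.6, 183.4, 263.4]
tool_rot: [-0.703, 3.06, 0.008]
ft_force: [-3.0, 6.1, 6.2]
opening: 0.274
gripper_force: 3.3
```

```bash
python3 -c "from h import *; st()"
```

```text
stand xy [-157.2  -63.5] z 263.4 Fstand -0.1 6.8 6.2 tilt if held 0.787 joints [ 0.5   0.25 -1.11  1.82  0.23  1.21  1.35] open 0.274 tool_rot [-0.703  3.06   0.008]
```

Request:
jog_arm(steps=[0.27, 0, -0.004, 0.002, 0, 0.27, 0, -0.004, 0.002, 0])

```text
time: 19.32
position: [472.6, 183.3, 263.1]
tool_rot: [-0.704, 3.06, 0.01]
ft_force: [-4.3, 6.1, 4.9]
opening: 0.269
gripper_force: 3.9
```

```bash
python3 -c "
from h import *; st()
tilt(cloud('top')[2],np.load('S.npy'))"
```

```text
stand xy [-157.2  -63.6] z 263.1 Fstand -1.2 7.4 4.9 tilt if held 0.789 joints [ 0.5   0.25 -1.11  1.82  0.23  1.21  1.35] open 0.269 tool_rot [-0.704  3.06   0.01 ]
plane n [ 0.003 -0.728  0.685] tilt 0.816 pts 1608 2113 z at axis dist -6.1
```

Request:
jog_arm(steps=[0.27, 0, -0.004, 0.001, 0, 0.27, 0, -0.008, 0.002, 0, 0.27, 0, -0.008, 0.002, 0])

```text
time: 19.75
position: [472.7, 183.2, 263.0]
tool_rot: [-0.706, 3.06, 0.013]
ft_force: [-5.2, 8.8, 7.4]
opening: 0.27
gripper_force: 5.1
```

```bash
python3 -c "
from h import *; st()"
```

```text
stand xy [-157.1  -63.8] z 263.0 Fstand -0.9 10.1 7.4 tilt if held 0.79 joints [ 0.51  0.25 -1.11  1.82  0.23  1.21  1.35] open 0.27 tool_rot [-0.706  3.06   0.013]
```

Force has risen about 3 N while the position stalls, so the lever is on its end stop. After checking that the tray is empty, I'll ease it back.

Request:
jog_arm(steps=[0.27, 0, 0.015, -0.006, 0, 0.27, 0, 0.04, -0.017, 0, 0.27, 0, 0.065, -0.028, 0, 0.27, 0, 0.095, -0.041, 0, 0.27, 0, 0.125, -0.051, 0])

```text
time: 20.38
position: [462.2, 204.7, 271.4]
tool_rot: [-0.705, 3.06, 0.012]
ft_force: [0.4, 10.3, -6.3]
opening: 0.272
gripper_force: 4.4
```

```bash
python3 - <<'E'
from h import *
st(); S=np.load("S.npy")
img,d,P=cloud("top"); tilt(P,S)
cv2.imwrite("pics/back.png",cv2.resize(img[90:240,130:310],None,fx=3.5,fy=3.5))
E
```

```text
stand xy [-157.4  -39.9] z 271.4 Fstand 4.8 9.1 -6.3 tilt if held 0.634 joints [ 0.47  0.24 -1.12  1.82  0.22  1.22  1.31] open 0.272 tool_rot [-0.705  3.06   0.012]
plane n [ 0.002 -0.611  0.792] tilt 0.657 pts 1649 1985 z at axis dist -6.1
```

View pics/back.png

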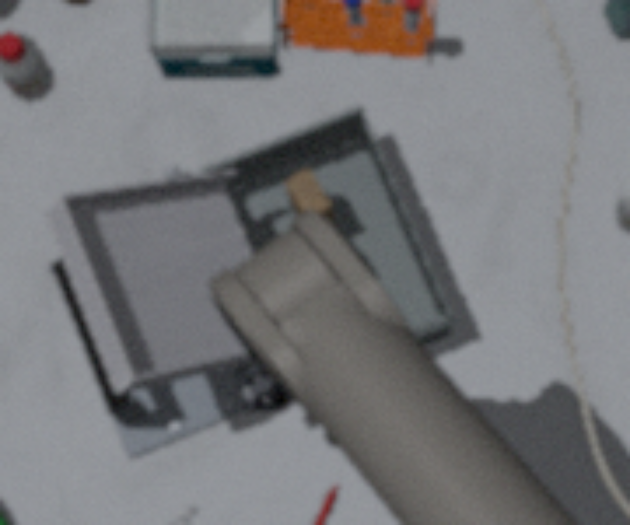

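The tray floor is empty where it shows, about (170,280), the bin has not moved and the lever is still held at about 0.64 rad. I carry on easing back.

Request:
jog_arm(steps=[0.27, 0, 0.025, -0.006, 0, 0.27, 0, 0.05, -0.012, 0, 0.27, 0, 0.075, -0.018, 0, 0.27, 0, 0.1, -0.025, 0, 0.27, 0, 0.125, -0.029, 0])

```text
time: 21.05
position: [450.9, 225.9, 276.7]
tool_rot: [0.704, -3.061, -0.009]
ft_force: [-1.9, 7.6, -4.6]
opening: 0.27
gripper_force: 3.6
```

Request:
jog_arm(steps=[0.27, 0, 0.03, -0.005, 0, 0.27, 0, 0.06, -0.009, 0, 0.27, 0, 0.09, -0.012, 0, 0.27, 0, 0.12, -0.013, 0, 0.27, 0, 0.15, -0.013, 0])

```text
time: 21.68
position: [437.6, 251.8, 279.1]
tool_rot: [0.703, -3.06, -0.006]
ft_force: [-3.4, 5.8, -4.9]
opening: 0.266
gripper_force: 2.9
```

Request:
jog_arm(steps=[0.27, 0, 0.03, 0.002, 0, 0.27, 0, 0.06, 0.004, 0, 0.27, 0, 0.09, 0.008, 0, 0.27, 0, 0.12, 0.011, 0, 0.27, 0, 0.15, 0.016, 0])

```text
time: 22.3
position: [425.2, 277.5, 276.0]
tool_rot: [0.701, -3.061, -0.002]
ft_force: [-3.3, 3.4, -3.1]
opening: 0.271
gripper_force: 2.3
```

```bash
python3 -c "
from h import *; st()"
```

```text
stand xy [-159.3   41.8] z 276.0 Fstand -1.5 4.5 -3.1 tilt if held 0.134 joints [ 0.32  0.25 -1.14  1.8   0.24  1.24  1.13] open 0.271 tool_rot [ 7.010e-01 -3.061e+00 -2.000e-03]
```

Force is falling towards zero and the lever is still held at about 0.13 rad. I'll do the last stretch slower.

Request:
jog_arm(steps=[0.27, 0, 0.02, 0.005, 0, 0.27, 0, 0.04, 0.01, 0, 0.27, 0, 0.06, 0.015, 0, 0.27, 0, 0.08, 0.02, 0, 0.27, 0, 0.1, 0.026, 0])

```text
time: 22.92
position: [417.9, 294.7, 271.2]
tool_rot: [-0.7, 3.062, -0.0]
ft_force: [-3.0, 2.9, -2.7]
opening: 0.269
gripper_force: 2.1
```

Request:
jog_arm(steps=[0.27, 0, 0.01, 0.003, 0, 0.27, 0, 0.02, 0.005, 0, 0.27, 0, 0.028, 0.007, 0, 0.27, 0, 0.028, 0.007, 0])

```text
time: 23.42
position: [416.1, 299.0, 270.1]
tool_rot: [-0.699, 3.062, -0.002]
ft_force: [-2.0, 1.2, -0.2]
opening: 0.272
gripper_force: 0.7
```

```bash
python3 -c "
from h import *; st()
tilt(cloud('top')[2],np.load('S.npy'))"
```

```text
stand xy [-158.3   65.2] z 270.1 Fstand -1.3 2.0 -0.2 tilt if held -0.014 joints [ 0.27  0.27 -1.14  1.8   0.26  1.24  1.07] open 0.272 tool_rot [-6.990e-01  3.062e+00 -2.000e-03]
plane n [-0.    -0.001  1.   ] tilt 0.001 pts 1233 1240 z at axis dist -7.4
```

The tray is level at 0.001 rad. Now I'll let go and withdraw upwards, away from the lever.

Request:
jog_arm(steps=[0.3, 0, 0.01, 0, 0, 0.4, 0, 0.01, 0, 0, 0.5, 0, 0.01, 0, 0, 0.6, 0, 0.01, 0, 0, 0.6, 0, 0.01, 0, 0])

```text
time: 24.1
position: [414.5, 301.3, 269.8]
tool_rot: [-0.7, 3.063, -0.0]
ft_force: [-0.0, 0.6, -0.0]
opening: 0.599
gripper_force: 0.0
```

Request:
jog_arm(steps=[0.6, 0, 0, -0.05, 0, 0.6, 0, 0, -0.15, 0, 0.6, 0, 0, -0.3, 0, 0.6, 0, 0, -0.5, 0, 0.6, 0, 0, -0.6, 0])

```text
time: 24.72
position: [414.9, 302.5, 393.7]
tool_rot: [-0.699, 3.058, 0.002]
ft_force: [-0.1, -0.2, -0.6]
opening: 0.603
gripper_force: 0.0
```

Request:
jog_arm(steps=[0.6, 0.1, 0.05, 0, 0, 0.6, 0.2, 0.1, 0, 0, 0.6, 0.3, 0.15, 0, 0, 0.6, 0.3, 0.15, 0, 0])

```text
time: 25.22
position: [346.2, 303.5, 391.3]
tool_rot: [-0.702, 3.058, -0.003]
ft_force: [0.3, 0.4, 0.4]
opening: 0.6
gripper_force: 0.0
```

```bash
python3 - <<'E'
from h import *
st(); S=np.load("S.npy")
img,d,P=cloud("top"); tilt(P,S)
c,sn=np.cos(S[2]),np.sin(S[2]); X=c*(P[...,0]-S[0])+sn*(P[...,1]-S[1]); Y=-sn*(P[...,0]-S[0])+c*(P[...,1]-S[1]); z=P[...,2]
k=(z>80)&(z<98)&(Y<-45)&(Y>-230)
for lo,hi in((-140,-100),(100,140)):
    m=k&(X>lo)&(X<hi); print(m.sum(),np.polyfit(Y[m],X[m],1), np.median(X[m]))
m=k&(abs(X)<100)&(Y<-150); print(m.sum(),np.polyfit(X[m],Y[m],1),"rear rim")
m=(abs(X)<108)&(Y<-40)&(Y>-178); print("max z inside bin",np.percentile(z[m],[50,90,99,100]))
cv2.imwrite("pics/end.png",cv2.resize(img[90:270,125:385],None,fx=3,fy=3))
E
```

```text
stand xy [-219.4   99.4] z 391.3 Fstand 0.4 0.3 0.4 tilt if held -0.355 joints [ 0.42 -0.02 -1.2   1.71 -0.01  1.44  1.24] open 0.6 tool_rot [-7.020e-01  3.058e+00 -3.000e-03]
plane n [-0.001  0.003  1.   ] tilt -0.003 pts 2001 2015 z at axis dist -7.5
105 [-1.41102112e-02 -1.15260710e+02] -113.68873540665513
88 [2.25592746e-02 1.15891787e+02] 113.26164800193094
77 [-2.07202639e-03 -1.81585432e+02] rear rim
max z inside bin [  4.79317884  91.63718044  98.24382292 101.63655684]
```

View pics/end.png

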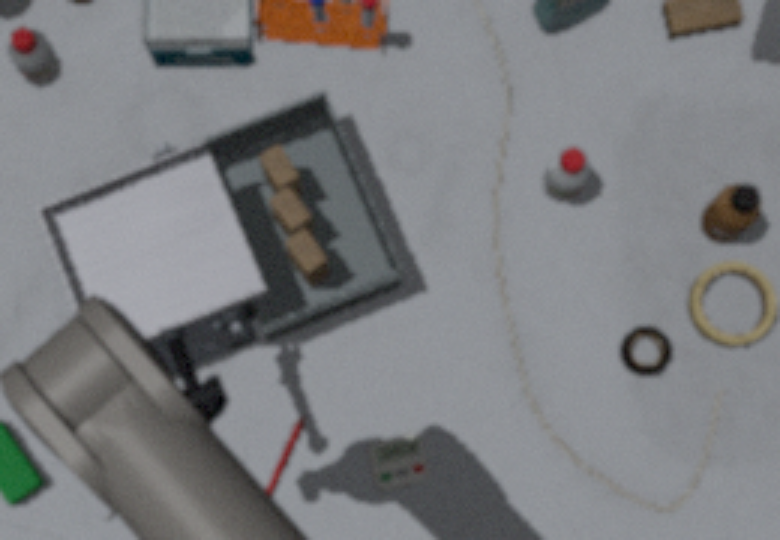

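The final view shows the tray level and empty, and the bin square against the stand. All three blocks stand on end inside the bin, around (280,165), (292,210) and (305,255). The timer, pen, bottles and tapes are where they were. Handing in.

```bash
python3 -c "
from station import *; print(close_job())"
```

```text
the job is handed in; nothing more can be done
None
```

The job is handed in (no verdict came back): the bin stands square against both stops, the lever went to its end stop and was eased back until the tray rested level, and all three blocks are in the bin, standing on end.

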